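Line the press punches up by height on the punch rack

ROBOT

A 6-joint arm with a two-finger parallel gripper is mounted at the origin on a cart in front of the work surface, level with it; the furniture and walls round the work are solid. World frame = base frame: x ahead of the robot, y to its left, z up, the work surface at z = 0. Lengths are in m, angles in rad, forces in N, time in s.
With the tool pointing down it reaches from about 0.275 to 0.75 m from the base axis. Payload 10.2 kg.
Tool frame: the origin (TCP) lies on the centre line of the jaws, within the pads' length; the fingertips stand 22 mm ahead of it and the grasp point (between the pads) lies 3 mm ahead of it; z points along the fingers, y is the line along which they close (so a half turn about z gives the same grasp; the last joint's range is limited). The gripper opens to 85 mm and grips with 20 to 120 N. Pads are 22 mm wide; open, the fingers measure 114 mm over their backs; the gripper's body (76 mm by 85 mm) begins 54 mm behind the grasp point. The pads swing forward as they close: fully open they stand 13 mm farther back than shut.
Start: joints at [-1.463, 0.313, 1.498, -0, 1.331, -0.223], TCP at [0.171, -0.497, 0.253] pointing down, gripper open.
Joint ranges: [-2.94, 2.94], [-0.97, 2.17], [0.19, 2.56], [-1.23, 4.37], [0.02, 3.11], [-2.88, 2.88]. Speed limits (rad/s): [2.39, 2.39, 3.01, 3.14, 3.14, 3.14].

INTERFACE

Orientations are given as a rotation vector (axis times angle).
In Python, from plant import ctrl gives the robot as it stands.
- The arm moves only by the tool play_rows, never from a script. Its argument "plan" is a list of rows, each a list of 3 entries, a list of its own where there are three numbers: the closure in counts, from 0 (fully open) to 255 (shut), then the shift along the tool's x, y, z in m, then the turn about the tool's z in rad. In form: [[hand, [tx, ty, tz], spin], ...]. A call has 1 to 20 rows; each row is the pose to reach, as a shift and turn from the pose commanded when the call began, along the tool's axes at that moment; what a row does not reach only later rows make up. A row lasts 1/10 s, in which the tool goes at most 50 mm and 8.59 degrees, less where a joint would pass 70% of its speed; a pose out of reach is approached as far as the arm can. A call with a gripper value outside its range is refused whole. The fingers move at their own pace and stop on an object; "squeeze" is the grip in N (left out, the last holds). Time passes only in rows, so rows that repeat a pose let the fingers close. It gives the time, the measured TCP pose, the force, the opening and the grip force at its end, in the units of the state.
- ctrl.get_obs(): the state, without advancing time (a new reading comes with each control period).
- ctrl.read_camera(name): name is "scene" or "side" or "wrist"; returns the picture (420x560x3 uint8, blue, green, red); there is no depth.
- ctrl.get_calibration(name): a dict with "fovy" (degrees; the focal length in pixels is half the picture's height over the tangent of half this angle, whatever the lens; pixels are square), "cx", "cy" (the principal point, pixels), "T" (4x4, takes a point from camera to world coordinates). Camera axes: x right, y up, looking along -z (the intrinsics and any distortion apply to the point x, -y, -z); pixel columns grow to the right and rows downward; lengths in m; the calibration is good to about 2 mm. A picture is of the moment at which its call begins: read the wrist's pose just before it. get_calibration takes no time and is no camera call; for the wrist camera it gives the pose at the moment of the call.
- ctrl.sign_off(): hands the job in; it is judged then, once.
The state is a dict: "t": time; "qpos": joint angles; "dq": joint speeds; "joint_efforts": joint torques, N m; "ee_pos": TCP position; "tcp_rot": TCP orientation; "force": force on the tool from outside, world axes, zero at the start; "wrist_torque": the same for the moment, N m; "finger_gap": opening from 0.0 (shut) to 1.0 (fully open); "finger_force": force on a finger pad.
Only numpy, scipy, OpenCV 4.12 (cv2) and the standard library are available. Lean on these libraries where they do the work, as an engineer would, in place of code of your own. Each camera call takes 0.05 s, during which the arm holds its last target. There are 200 camera calls.

TASK

Put the four press punches away on the punch rack in order of height: the shortest on the seat next to the post, then the next taller one, and so on, with the tallest on the seat farthest from the post. Each stands upright on its foot in the middle of its own seat, and you let go of all of them.

Things in the scene. Friction and masses are not known exactly. Their poses are not given: they have to be found in the camera images.
- punch_h38_mid (a point): the shortest press punch: dark, nearly black steel, stubby, 38 mm tall, foot 26 mm across. Round, loose, about 0.06 kg, standing upright before the feed track (up to 70 mm high, its near edge at x = 0.464), in a row along y, 65 mm or more apart; its foot, a cylinder 15 mm high, is easiest to grip. The point is on its axis, half-way up (19 mm above its underside); z is up.
- punch_h45_mid (a point): the second shortest press punch: brass-coloured, 45 mm tall, foot 29 mm across, slimmer shank 18 mm across. Round, loose, about 0.06 kg, standing upright before the feed track (up to 70 mm high, its near edge at x = 0.464), in a row along y, 65 mm or more apart; its foot, a cylinder 15 mm high, is easiest to grip. The point is on its axis, half-way up (22.5 mm above its underside); z is up.
- punch_h52_mid (a point): the second tallest press punch: grey steel, 52 mm tall, foot 23 mm across, shank 14 mm across. Round, loose, about 0.06 kg, standing upright before the feed track (up to 70 mm high, its near edge at x = 0.464), in a row along y, 65 mm or more apart; its foot, a cylinder 15 mm high, is easiest to grip. The point is on its axis, half-way up (26 mm above its underside); z is up.
- punch_h60_mid (a point): the tallest press punch: grey steel, slender, 60 mm tall, foot 20 mm across. Round, loose, about 0.06 kg, standing upright before the feed track (up to 70 mm high, its near edge at x = 0.464), in a row along y, 65 mm or more apart; its foot, a cylinder 15 mm high, is easiest to grip. The point is on its axis, half-way up (30 mm above its underside); z is up.
- seat_a: one of four alike round black rubber seats, 40 mm across, that stand in one straight row, 46 mm from centre to centre, on the rack (a flat aluminium bar 236 x 50 mm, fixed to the bench behind the feed track, 12 mm thick). The origin is the centre of the seat's flat top face, 14 mm above the bench; y runs along the row. Which end of the row is next to the post changes from start to start.
- seat_b: one of four alike round black rubber seats, 40 mm across, that stand in one straight row, 46 mm from centre to centre, on the rack (a flat aluminium bar 236 x 50 mm, fixed to the bench behind the feed track, 12 mm thick). The origin is the centre of the seat's flat top face, 14 mm above the bench; y runs along the row. Which end of the row is next to the post changes from start to start.
- seat_c: one of four alike round black rubber seats, 40 mm across, that stand in one straight row, 46 mm from centre to centre, on the rack (a flat aluminium bar 236 x 50 mm, fixed to the bench behind the feed track, 12 mm thick). The origin is the centre of the seat's flat top face, 14 mm above the bench; y runs along the row. Which end of the row is next to the post changes from start to start.
- seat_d: one of four alike round black rubber seats, 40 mm across, that stand in one straight row, 46 mm from centre to centre, on the rack (a flat aluminium bar 236 x 50 mm, fixed to the bench behind the feed track, 12 mm thick). The origin is the centre of the seat's flat top face, 14 mm above the bench; y runs along the row. Which end of the row is next to the post changes from start to start.
- end_post: post with a brass mushroom knob, 22 mm across and 36 mm high (top 48 mm above the bench), fixed on one end of the rack, in line with the seats, 36 mm from the centre of the seat next to it. The other end has only a flat 3 mm cap. The origin is the centre of the post's foot on the rack, 12 mm above the bench.
Not all that is in view belongs to the job. What is shaped like the part that bears punch_h45_mid but purple is not meant. What is shaped like the part that bears punch_h38_mid but pink or red is not meant.

How it is judged:
By the outcome, as a careful person would: the job done as asked, in the order asked, and still so for the second after the job is handed in, with the robot touching nothing.
It also fails if it takes over 104 s, if anything falls off the work surface, if the arm or the gripper's body presses on something with over 40 N, if the wrist force passes 120 N, or if a joint passes its speed limit or range.

## Working session

There is one attempt and no reset: what is moved stays moved. The work goes in short steps, Python scripts to look and compute and a tool call to move; the robot and the scene stay as the last step left them, time stands still between calls to the robot, and variables do not carry over. Pictures are saved under pics/ and viewed, at most 14 in all, crops included, and the job is handed in when it is done.

Besides the shell and the picture viewer there is one more tool, called after "Emit:" by a JSON object that holds its "op" and its "data". play_rows: Moves the arm, as the interface text tells. Its arguments: {"type":"object","properties":{"plan":{"type":"array"},"squeeze":{"type":"number"}},"required":["plan"]}

```bash
mkdir -p pics; ls; python3 - <<'E'
from plant import ctrl
import cv2
print(ctrl.get_obs())
for n in("scene","side"):
    cv2.imwrite(f"pics/{n}0.png",ctrl.read_camera(n)); print(n,ctrl.get_calibration(n))
print(ctrl.get_calibration("wrist"))
E
```

```text
pics
{'t': 0.0, 'qpos': array([-1.46339192e+00,  3.13479986e-01,  1.49844140e+00,  8.27802878e-06,
        1.33098799e+00, -2.23420741e-01]), 'dq': array([-0.00126729, -0.00132618, -0.00185391,  0.00062889, -0.00075224,
        0.00067294]), 'joint_efforts': array([ 1.08480916e-03, -4.12267721e+01, -2.59739631e+01, -1.95608436e-04,
        4.15503295e-03,  9.90211646e-06]), 'ee_pos': array([ 0.17048752, -0.49630803,  0.25271809]), 'tcp_rot': array([-3.09741590e+00, -5.17072990e-01, -1.32463746e-04]), 'force': array([-0.26909398, -0.23298613,  0.40509853]), 'wrist_torque': array([-0.03046475,  0.02917379,  0.03931978]), 'finger_force': 0.0, 'finger_gap': 1.0015498505590414}
scene {'fovy': 46.03352157442995, 'cx': 284.1826605457615, 'cy': 205.45863593046715, 'T': array([[ 0.68541771,  0.50711897, -0.52252552, -0.14345408],
       [-0.72788125,  0.49668055, -0.47275503, -0.50728139],
       [ 0.01978522,  0.70437119,  0.70955604,  0.93650995],
       [ 0.        ,  0.        ,  0.        ,  1.        ]])}
side {'fovy': 51.716433020137565, 'cx': 276.19740465067775, 'cy': 211.6644870086273, 'T': array([[-0.9965126 ,  0.0599802 , -0.05800873,  0.45842301],
       [-0.08310667, -0.65113052,  0.75440197,  0.79587979],
       [ 0.00747793,  0.75659198,  0.65384452,  0.65090437],
       [ 0.        ,  0.        ,  0.        ,  1.        ]])}
{'fovy': 66.1676149587348, 'cx': 281.83177291801206, 'cy': 209.59867086091595, 'T': array([[ 3.25197616e-01,  9.10788983e-01,  2.54381484e-01,
         2.35016991e-01],
       [-9.45645807e-01,  3.13415355e-01,  8.67457412e-02,
        -4.74486703e-01],
       [-7.19997586e-04, -2.68764292e-01,  9.63205709e-01,
         3.73767842e-01],
       [ 0.00000000e+00,  0.00000000e+00,  0.00000000e+00,
         1.00000000e+00]])}
```

View pics/scene0.png

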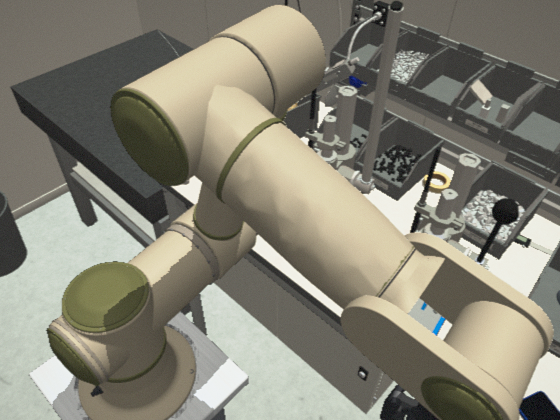

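View pics/side0.png

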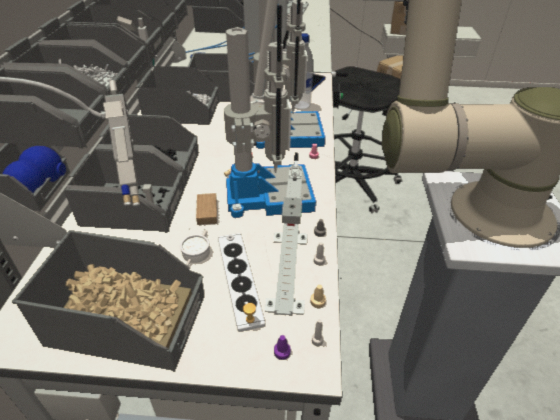

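The side view shows the candidates: black punch (320,227), grey (320,252), brass (318,294) and grey (318,332). The distractors are purple (282,345) and pink (314,150). The rack seats run from (233,250) to (246,302), with the brass-knobbed post at (249,314), the +y end. Next I'll check this in a close crop and get rough positions.

```bash
cat > h.py <<'E'
from plant import ctrl
import numpy as np, cv2
def ray(c,u,v):
    f=210/np.tan(np.radians(c["fovy"]/2)); T=c["T"]
    d=T[:3,:3]@np.array([(u-c["cx"])/f,-(v-c["cy"])/f,-1]); return T[:3,3],d/np.linalg.norm(d)
def onz(c,u,v,z):
    o,d=ray(c,u,v); return o+d*(z-o[2])/d[2]
def proj(c,p):
    f=210/np.tan(np.radians(c["fovy"]/2)); q=c["T"][:3,:3].T@(np.array(p)-c["T"][:3,3])
    return c["cx"]+f*q[0]/-q[2], c["cy"]-f*q[1]/-q[2]
def tri(rs):
    A=0;b=0
    for o,d in rs:
        M=np.eye(3)-np.outer(d,d);A=A+M;b=b+M@o
    p=np.linalg.solve(A,b)
    return p,[np.linalg.norm((np.eye(3)-np.outer(d,d))@(p-o)) for o,d in rs]
E
python3 - <<'E'
from h import *
im=cv2.imread("pics/side0.png"); cv2.imwrite("pics/crop0.png",cv2.resize(im[130:370,180:360],(600,800),interpolation=3)[:600*1+200][: ,:].copy() if 0 else cv2.resize(im[200:360,200:360],(600,600),interpolation=3))
c=ctrl.get_calibration("side")
for n,u,v,z in [("blk",320,234,0),("g1",320,262,0),("br",318,302,0),("g2",318,342,0),("pur",282,354,0),("pink",314,157,0),("s1",233,250,.014),("s2",237,266,.014),("s3",241,284,.014),("s4",246,302,.014),("post",249,306,.048),("trkfar",290,226,0.03),("trknear",285,306,.01),("pressL",265,210,.02),("pressR",315,205,.02)]:
    print(n,onz(c,u,v,z).round(3))
E
```

```text
blk [0.415 0.11  0.   ]
g1 [0.415 0.192 0.   ]
br [0.418 0.293 0.   ]
g2 [0.417 0.377 0.   ]
pur [ 0.476  0.405 -0.   ]
pink [ 0.433 -0.189  0.   ]
s1 [0.593 0.188 0.014]
s2 [0.578 0.231 0.014]
s3 [0.564 0.275 0.014]
s4 [0.549 0.315 0.014]
post [0.538 0.349 0.048]
trkfar [0.481 0.123 0.03 ]
trknear [0.478 0.315 0.01 ]
pressL [0.54  0.065 0.02 ]
pressR [0.429 0.037 0.02 ]
```

View pics/crop0.png

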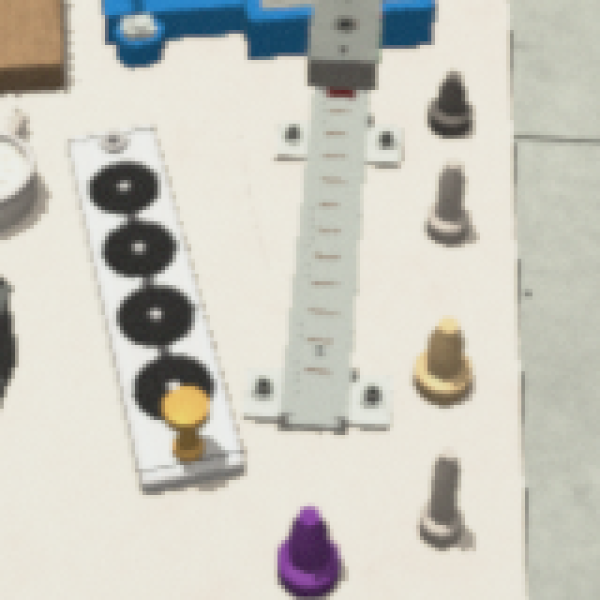

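The crop confirms it: black, grey, brass and grey stand upright in a row at x≈0.416, and y ≈ 0.11, 0.19, 0.29 and 0.38. The purple and pink ones are decoys, and the post is at the +y end of the rack. I'll move the arm over to look with the wrist camera.

Emit:
{"op": "play_rows", "data": {"plan": [[0,[0.1,-0.1,-0.08],0],[0,[0.235,-0.285,-0.107],0],[0,[0.235,-0.285,-0.107],0.1],[0,[0.235,-0.285,-0.107],0.1],[0,[0.235,-0.285,-0.107],0.1],[0,[0.235,-0.285,-0.107],0.2],[0,[0.235,-0.285,-0.107],0.2],[0,[0.235,-0.285,-0.107],0.2],[0,[0.303,-0.42,-0.107],0.33],[0,[0.303,-0.42,-0.107],0.33],[0,[0.303,-0.42,-0.107],0.33],[0,[0.438,-0.628,-0.067],0.33],[0,[0.438,-0.628,-0.067],0.33],[0,[0.438,-0.628,-0.067],0.33],[0,[0.438,-0.628,-0.067],0.33],[0,[0.438,-0.628,-0.067],0.33],[0,[0.438,-0.628,-0.067],0.33],[0,[0.438,-0.628,-0.067],0.33],[0,[0.438,-0.628,-0.067],0.33]]}}

```text
t: 2.0
ee_pos: [0.3807, 0.2388, 0.3204]
tcp_rot: [3.141, 0.001, -0.0]
force: [-0.5, 0.1, 0.6]
finger_gap: 0.999
finger_force: 0.0
```

```bash
python3 - <<'E'
from h import *
o=ctrl.get_obs();print(o["t"],o["ee_pos"],o["tcp_rot"],o["qpos"].round(2),o["force"])
c=ctrl.get_calibration("wrist"); im=ctrl.read_camera("wrist"); cv2.imwrite("pics/w1.png",im); np.save("w1.npy",c["T"])
E
```

```text
2.0 [0.38070716 0.23882518 0.32039697] [ 3.14117494e+00  5.79638512e-04 -1.41587545e-04] [ 0.3   0.1   1.59 -0.    1.46  1.87] [-0.46668351  0.06977033  0.55952703]
```

View pics/w1.png

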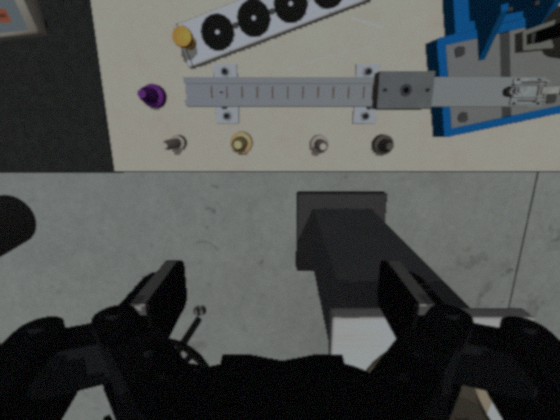

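The wrist view shows the punches at (175,143) grey, (241,142) brass, (318,145) grey and (382,144) black. Purple is at (152,96) and the post at (183,36), with the rack cut off at the top. I'll move forward and lower.

Emit:
{"op": "play_rows", "data": {"plan": [[0,[0.05,-0.01,0.03],0],[0,[0.1,-0.01,0.06],0],[0,[0.1,-0.01,0.06],0],[0,[0.1,-0.01,0.06],0],[0,[0.1,-0.01,0.06],0]]}}

```text
t: 2.55
ee_pos: [0.4806, 0.2487, 0.2611]
tcp_rot: [-3.141, 0.001, -0.001]
force: [-0.0, 0.1, 0.1]
finger_gap: 0.999
finger_force: 0.0
```

```bash
python3 - <<'E'
from h import *
o=ctrl.get_obs();print(o["t"],o["ee_pos"])
c=ctrl.get_calibration("wrist"); im=ctrl.read_camera("wrist"); cv2.imwrite("pics/w2.png",im); np.save("w2.npy",c["T"])
cv2.imwrite("pics/w2v.png",cv2.resize(im,(800,600)))
E
```

```text
2.55 [0.48060737 0.24874809 0.26114463]
```

View pics/w2v.png

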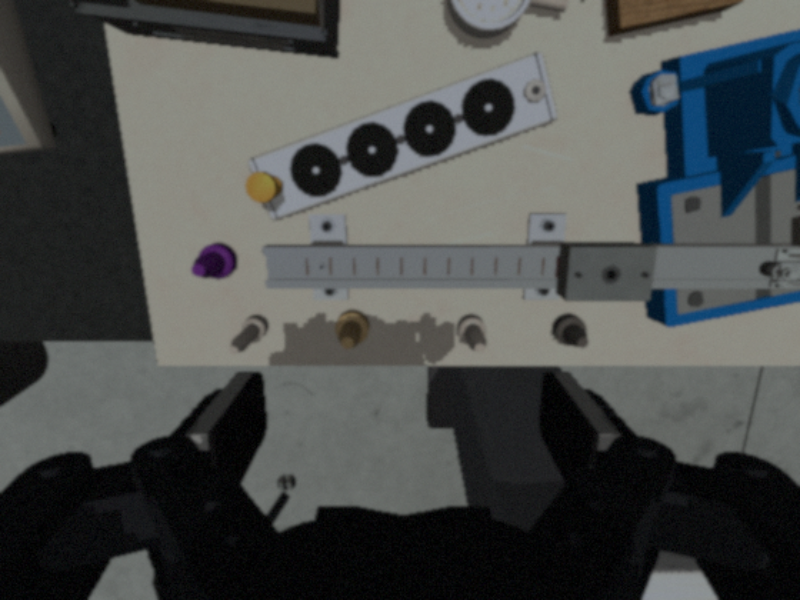

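The second wrist view (800-wide pixels) shows seats at (316,171), (372,150), (430,129) and (489,107), with the post knob at (262,186). The feet are at about (255,325), (352,327), (469,328) and (571,328). Next I'll measure the seats from two views and make an enlarged montage of the punches.

```bash
python3 - <<'E'
from h import *
cw=ctrl.get_calibration("wrist"); cs=ctrl.get_calibration("side")
def cal(f): return dict(cw,T=np.load(f))
w2=cv2.imread("pics/w2.png"); s=cv2.imread("pics/side0.png")
def blobs(im,x0,y0,x1,y1,thr,amin):
    m=(im[y0:y1,x0:x1].max(2)<thr).astype(np.uint8)
    cs_,_=cv2.findContours(m,cv2.RETR_EXTERNAL,cv2.CHAIN_APPROX_NONE)
    r=[]
    for k in cs_:
        if cv2.contourArea(k)>amin and len(k)>5:
            h=cv2.convexHull(k); e=cv2.fitEllipse(h); r.append((round(e[0][0]+x0,1),round(e[0][1]+y0,1),np.round(e[1],1)))
    return r
m=(w2.max(2)<60).astype(np.uint8)
a=blobs(cv2.bitwise_and(w2,w2) ,195,45,370,145,50,200); print(a)
b=blobs(s,215,235,262,312,60,60); print(b)
A=[(x/1.42857,y/1.42857) for x,y in [(316,171),(372,150),(430,129),(489,107)]]
for u,v in A: print("z14",onz(cal("w2.npy"),u,v,.014).round(4))
B=[(246.5,303),(241.5,284),(237,266),(233,250)]
for p,q in zip(A,B): print(tri([ray(cal("w2.npy"),*p),ray(cs,*q)]))
w1=cv2.imread("pics/w1.png")
row1=cv2.resize(w2[205:250,160:430],(798,133),interpolation=3)
row2=cv2.resize(w1[125:162,150:420],(798,109),interpolation=3)
sc=[cv2.resize(s[y-25:y+20,300:340],(199,224),interpolation=3) for y in (332,294,252,227)]
cv2.imwrite("pics/mont.png",np.vstack([row1,row2,np.pad(np.hstack(sc),((0,0),(0,2),(0,0)))]))
E
```

```text
[(221.1, 118.5, array([34.2, 34.8])), (259.9, 104.6, array([35. , 35.8])), (300.3, 89.8, array([34.9, 37.2])), (341.1, 75.0, array([34.5, 38.3]))]
[(245.8, 303.2, array([16. , 18.6])), (240.9, 284.0, array([14.2, 17.8])), (236.7, 266.2, array([12.7, 16.8])), (232.7, 249.9, array([11.7, 16.1]))]
z14 [0.5489 0.3152 0.014 ]
z14 [0.5643 0.2718 0.014 ]
z14 [0.5793 0.2279 0.014 ]
z14 [0.5947 0.1842 0.014 ]
(array([0.54832154, 0.31554666, 0.0114729 ]), [np.float64(0.0005962624869703243), np.float64(0.0005962624869703248)])
(array([0.56382795, 0.27190238, 0.01065967]), [np.float64(0.0006091737659607344), np.float64(0.000609173765960922)])
(array([0.57908049, 0.22762089, 0.01070959]), [np.float64(0.0005123492089826507), np.float64(0.0005123492089825972)])
(array([0.59452286, 0.18328864, 0.00892172]), [np.float64(0.0008027507399937363), np.float64(0.0008027507399937986)])
```

View pics/mont.png

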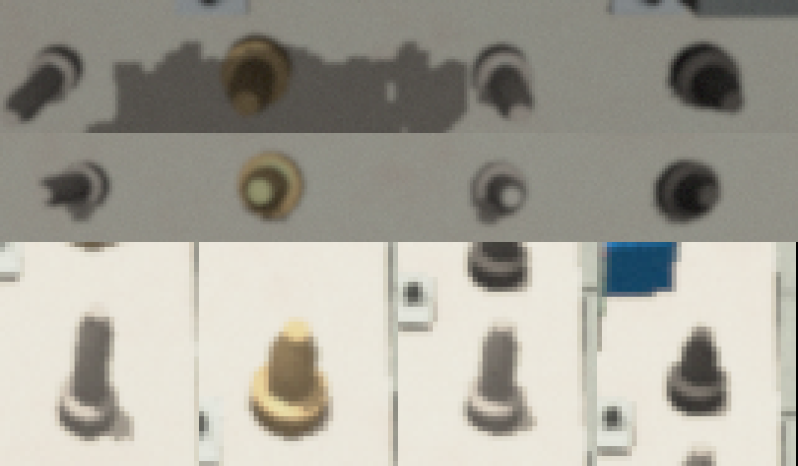

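The montage shows g1 (y≈0.19) with a thicker foot and g2 (y≈0.38) slimmer and longer. I'll check their heights by triangulating tips and feet.

```bash
python3 - <<'E'
from h import *
cw=ctrl.get_calibration("wrist"); cs=ctrl.get_calibration("side")
c1=dict(cw,T=np.load("w1.npy"));c2=dict(cw,T=np.load("w2.npy"))
tip={"g2":[(164.7,241.2),(166.9,143.6),(319.3,322.3)],"br":[(243.2,238.8),(237.3,144.6),(319.9,285.9)],"g1":[(334.9,242.2),(322.2,145.6),(321.1,243.9)],"bk":[(406.3,238.2),(389.2,144.6),(320.7,220.5)]}
ft={"g2":[(179.3,229.4),(179.4,143.3)],"br":[(246.9,228.7),(241.3,142.6)],"g1":[(329.2,230.4),(318.1,144)],"bk":[(398.5,230.7),(382.4,144.3)]}
for k in tip:
    p,e=tri([ray(c2,*tip[k][0]),ray(c1,*tip[k][1]),ray(cs,*tip[k][2])]); print(k,"tip",p.round(4),np.round(e,4))
    print("  foot",onz(c2,*ft[k][0],.012).round(4),onz(c1,*ft[k][1],.012).round(4))
E
```

```text
g2 tip [0.4205 0.3751 0.0532] [0.0014 0.0012 0.002 ]
  foot [0.4208 0.3729 0.012 ] [0.4189 0.3724 0.012 ]
br tip [0.4193 0.2918 0.0441] [0.0014 0.0007 0.0018]
  foot [0.4217 0.2909 0.012 ] [0.4199 0.2914 0.012 ]
g1 tip [0.4179 0.1899 0.0488] [0.0006 0.0011 0.0017]
  foot [0.4194 0.191  0.012 ] [0.4182 0.191  0.012 ]
bk tip [0.4179 0.1056 0.0351] [0.0003 0.0013 0.0014]
  foot [0.419  0.1069 0.012 ] [0.4179 0.1068 0.012 ]
```

Heights and feet agree: g1 is the 52 mm punch and g2 the 60 mm one, and all four stand at x≈0.4195. Seats spacing is 46 mm. I'll pick the black one first.

Emit:
{"op": "play_rows", "data": {"plan": [[0,[-0.03,0.05,0.03],0],[0,[-0.061,0.1,0.06],0],[0,[-0.061,0.142,0.1],0],[0,[-0.061,0.142,0.14],0],[0,[-0.061,0.142,0.18],0],[0,[-0.061,0.142,0.21],0],[0,[-0.061,0.142,0.225],0],[0,[-0.061,0.142,0.236],0],[0,[-0.061,0.142,0.236],0],[0,[-0.061,0.142,0.236],0],[255,[-0.061,0.142,0.236],0],[255,[-0.061,0.142,0.236],0],[255,[-0.061,0.142,0.236],0],[255,[-0.061,0.142,0.236],0],[255,[-0.061,0.142,0.236],0],[255,[-0.061,0.142,0.236],0],[255,[-0.061,0.142,0.236],0],[255,[-0.061,0.142,0.236],0]], "squeeze": 35}}

```text
t: 4.4
ee_pos: [0.42, 0.1077, 0.0247]
tcp_rot: [3.142, 0.001, 0.0]
force: [-1.2, -0.6, 6.6]
finger_gap: 0.283
finger_force: 34.0
```

Emit:
{"op": "play_rows", "data": {"plan": [[255,[0,0,-0.04],0],[255,[0,0,-0.09],0],[255,[0,0,-0.13],0],[255,[0.02,-0.05,-0.13],-0.15],[255,[0.05,-0.1,-0.13],-0.3],[255,[0.08,-0.14,-0.13],-0.45],[255,[0.1,-0.18,-0.13],-0.6],[255,[0.1295,-0.2085,-0.13],-0.75],[255,[0.1295,-0.2085,-0.13],-0.9],[255,[0.1295,-0.2085,-0.13],-1.05],[255,[0.1295,-0.2085,-0.13],-1.2],[255,[0.1295,-0.2085,-0.13],-1.35],[255,[0.1295,-0.2085,-0.13],-1.5],[255,[0.1295,-0.2085,-0.13],-1.65],[255,[0.1295,-0.2085,-0.13],-1.8],[255,[0.1295,-0.2085,-0.1],-1.907],[255,[0.1295,-0.2085,-0.08],-1.907],[255,[0.1295,-0.2085,-0.08],-1.907],[255,[0.1295,-0.2085,-0.08],-1.907]]}}

```text
t: 6.3
ee_pos: [0.5494, 0.3163, 0.1048]
tcp_rot: [1.818, 2.562, 0.0]
force: [-0.2, 0.0, -0.1]
finger_gap: 0.279
finger_force: 34.8
```

```bash
python3 - <<'E'
from h import *
o=ctrl.get_obs();print(o["t"],o["ee_pos"],o["tcp_rot"],o["qpos"].round(2),o["finger_gap"])
c=ctrl.get_calibration("wrist"); im=ctrl.read_camera("wrist"); np.save("w3.npy",c["T"]); cv2.imwrite("pics/w3.png",im)
s=ctrl.read_camera("side"); cv2.imwrite("pics/s3.png",s)
a=cv2.resize(im,(400,300)); b=cv2.resize(s[180:340,180:340],(400,400),interpolation=3)
cv2.imwrite("pics/v3.png",np.hstack([np.pad(a,((0,100),(0,0),(0,0))),b]))
E
```

```text
6.3 [0.54939078 0.31634056 0.10477788] [1.81780607e+00 2.56217602e+00 1.08884954e-04] [ 0.34  0.69  1.32 -0.    1.14  0.  ] 0.27940459341816964
```

View pics/v3.png

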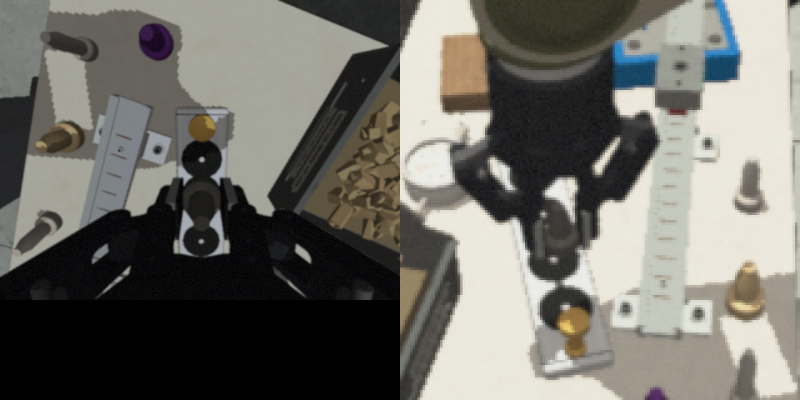

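Both views show the black punch held upright, with the tool lined up on the row over the post-end seat. I'll lower it, release and rise.

Emit:
{"op": "play_rows", "data": {"plan": [[255,[-0.001,0,0.03],0],[255,[-0.001,0,0.05],0],[255,[-0.001,0,0.06],0],[255,[-0.001,0,0.0655],0],[255,[-0.001,0,0.0655],0],[255,[-0.001,0,0.0655],0]]}}

```text
t: 7.0
ee_pos: [0.5501, 0.3156, 0.04]
tcp_rot: [1.817, 2.562, 0.002]
force: [-0.6, 0.3, -0.5]
finger_gap: 0.28
finger_force: 34.9
```

Emit:
{"op": "play_rows", "data": {"plan": [[120,[0,0,0],0],[120,[0,0,0],0],[120,[0,0,0],0],[120,[0,0,0],0],[120,[0,0,-0.01],0],[120,[0,0,-0.04],0],[120,[0,0,-0.09],0],[120,[0,0,-0.12],0],[120,[0,0,-0.12],0],[120,[0,0,-0.12],0]]}}

```text
t: 8.0
ee_pos: [0.5496, 0.3154, 0.1596]
tcp_rot: [1.817, 2.562, 0.002]
force: [-0.0, 0.2, -0.4]
finger_gap: 0.53
finger_force: 0.0
```

```bash
python3 - <<'E'
from h import *
o=ctrl.get_obs();print(o["t"],o["ee_pos"],o["finger_gap"])
c=ctrl.get_calibration("wrist"); im=ctrl.read_camera("wrist"); np.save("w4.npy",c["T"]); cv2.imwrite("pics/w4.png",im)
print("proj seats",[np.round(proj(c,(x,y,.014)),1) for x,y in [(.549,.3155),(.5643,.2718),(.5795,.228),(.5947,.1842)]])
s=ctrl.read_camera("side"); cv2.imwrite("pics/s4.png",s)
b=cv2.resize(s[270:330,215:275],(400,400),interpolation=3);a=cv2.resize(im[100:300,180:380],(400,400),interpolation=3)
cv2.imwrite("pics/v4.png",np.hstack([a,b]))
E
```

```text
8.0 [0.5496014  0.31535377 0.15960626] 0.5299624214446825
proj seats [array([281. , 201.8]), array([281. , 252.1]), array([280.8, 298.3]), array([280.7, 340.8])]
```

View pics/v4.png

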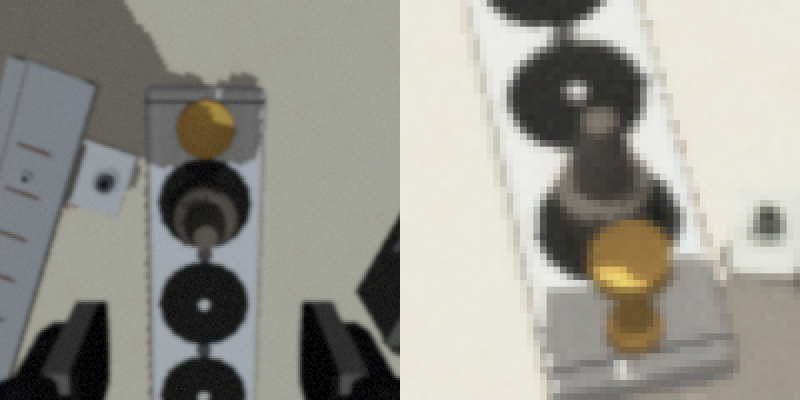

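The black punch stands upright on the post-end seat, within about 2 mm of its centre. The seat-2 hole at (282,252) matches the projection (281,252). Brass is next.

Emit:
{"op": "play_rows", "data": {"plan": [[60,[0.01,-0.04,0],0.15],[60,[0.02,-0.08,0],0.3],[60,[0.02,-0.12,0],0.45],[60,[0.0201,-0.1307,0],0.6],[60,[0.0201,-0.1307,0],0.75],[60,[0.0201,-0.1307,0.01],0.9],[60,[0.0201,-0.1307,0.02],1.05],[60,[0.0201,-0.1307,0.03],1.2],[60,[0.0201,-0.1307,0.03],1.35],[60,[0.0201,-0.1307,0.04],1.5],[60,[0.0201,-0.1307,0.05],1.65],[60,[0.0201,-0.1307,0.05],1.8],[60,[0.0201,-0.1307,0.06],1.907],[60,[0.0201,-0.1307,0.085],1.907],[60,[0.0201,-0.1307,0.11],1.907],[60,[0.0201,-0.1307,0.125],1.907],[60,[0.0201,-0.1307,0.134],1.907],[60,[0.0201,-0.1307,0.134],1.907],[60,[0.0201,-0.1307,0.134],1.907]]}}

```text
t: 10.0
ee_pos: [0.4197, 0.2912, 0.0251]
tcp_rot: [-3.142, -0.001, -0.0]
force: [-0.5, -0.2, -0.2]
finger_gap: 0.763
finger_force: 0.0
```

Emit:
{"op": "play_rows", "data": {"plan": [[255,[0,0,0],0],[255,[0,0,0],0],[255,[0,0,0],0],[255,[0,0,0],0],[255,[0,0,0],0],[255,[0,0,0],0],[255,[0,0,-0.04],0],[255,[0,0,-0.09],0],[255,[0,0,-0.14],0],[255,[0,0,-0.14],0]]}}

```text
t: 11.0
ee_pos: [0.4219, 0.2922, 0.1712]
tcp_rot: [-3.137, -0.002, -0.018]
force: [0.0, -0.1, -1.9]
finger_gap: 0.302
finger_force: 34.9
```

Emit:
{"op": "play_rows", "data": {"plan": [[255,[0.04,0,0],-0.15],[255,[0.08,0,0],-0.3],[255,[0.12,0.0194,0],-0.45],[255,[0.1448,0.0194,0],-0.6],[255,[0.1448,0.0194,0],-0.75],[255,[0.1448,0.0194,0],-0.9],[255,[0.1448,0.0194,0],-1.05],[255,[0.1448,0.0194,0],-1.2],[255,[0.1448,0.0194,0],-1.35],[255,[0.1448,0.0194,0],-1.5],[255,[0.1448,0.0194,0],-1.65],[255,[0.1448,0.0194,0],-1.8],[255,[0.1448,0.0194,0.02],-1.907],[255,[0.1448,0.0194,0.05],-1.907],[255,[0.1448,0.0194,0.06],-1.907],[255,[0.1448,0.0194,0.06],-1.907]]}}

```text
t: 12.6
ee_pos: [0.5636, 0.2716, 0.1031]
tcp_rot: [-1.817, -2.56, 0.004]
force: [0.5, -0.3, -0.5]
finger_gap: 0.3
finger_force: 34.9
```

```bash
python3 - <<'E'
from h import *
o=ctrl.get_obs();print(o["t"],o["ee_pos"],o["finger_gap"])
im=ctrl.read_camera("wrist"); cv2.imwrite("pics/w5.png",im)
s=ctrl.read_camera("side"); cv2.imwrite("pics/s5.png",s)
b=cv2.resize(s[230:330,190:290],(400,400),interpolation=3);a=cv2.resize(im[120:400,140:420],(400,400),interpolation=3)
cv2.imwrite("pics/v5.png",np.hstack([a,b]))
E
```

```text
12.6 [0.56359021 0.2715996  0.1031442 ] 0.2998170987728433
```

View pics/v5.png

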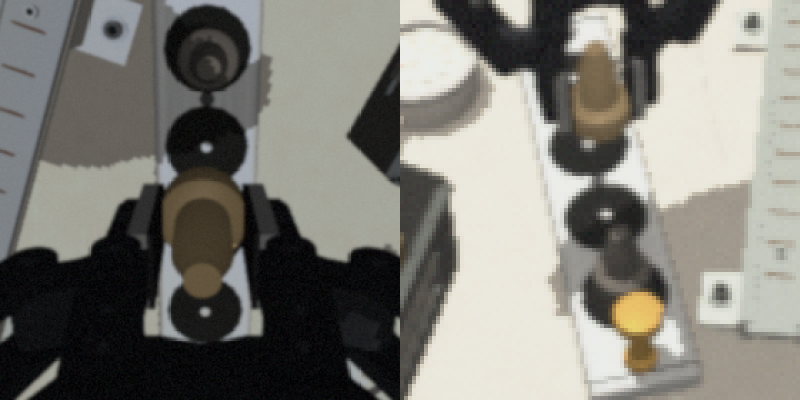

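```bash
python3 - <<'E'
from h import *
o=ctrl.get_obs();c=ctrl.get_calibration("wrist");p=o["ee_pos"]
for dz in(-.009,-.024):
  for d in (-.0145,0,.0145):
    print(dz,d,(np.array(proj(c,p+np.array([-.33*d,.944*d,dz])))-[140,120])/.7)
im=cv2.imread("pics/w5.png");h=cv2.cvtColor(im,cv2.COLOR_BGR2HSV)
m=((h[...,0]>9)&(h[...,0]<24)&(h[...,1]>90)).astype(np.uint8)
n,l,st,ce=cv2.connectedComponentsWithStats(m[220:340,230:330]);k=1+st[1:,4].argmax()
b=l==k
for r in range(0,120,6):
    x=np.where(b[r])[0]
    if len(x):print((r+220-120)/.7,(x.min()+230-140)/.7,(x.max()+230-140)/.7)
E
```

```text
-0.009 -0.0145 [202.48801825 266.83663799]
-0.009 0 [202.52747167 225.81783168]
-0.009 0.0145 [202.56913788 182.49843546]
-0.024 -0.0145 [202.42664899 242.92657208]
-0.024 0 [202.46097343 205.06638024]
-0.024 0.0145 [202.49704246 165.28187748]
168.57142857142858 190.0 212.85714285714286
177.14285714285717 178.57142857142858 225.71428571428572
185.71428571428572 171.42857142857144 231.42857142857144
194.2857142857143 165.71428571428572 241.42857142857144
202.85714285714286 161.42857142857144 241.42857142857144
211.42857142857144 164.2857142857143 241.42857142857144
220.0 161.42857142857144 244.2857142857143
228.57142857142858 161.42857142857144 242.85714285714286
237.14285714285717 162.85714285714286 242.85714285714286
245.71428571428572 174.2857142857143 235.71428571428572
254.2857142857143 174.2857142857143 231.42857142857144
262.8571428571429 175.71428571428572 228.57142857142858
271.42857142857144 181.42857142857144 222.85714285714286
280.0 185.71428571428572 218.57142857142858
288.5714285714286 187.14285714285717 218.57142857142858
297.14285714285717 200.0 204.2857142857143
```

The brass foot is centred between the pads to within 1 mm: its rim is seen at row 166 and predicted at 165. Lowering and releasing.

Emit:
{"op": "play_rows", "data": {"plan": [[255,[0,0,0.03],0],[255,[0,0,0.05],0],[255,[0,0,0.06],0],[255,[0,0,0.065],0],[255,[0,0,0.065],0],[255,[0,0,0.065],0],[255,[0,0,0.065],0]]}}

```text
t: 13.4
ee_pos: [0.5648, 0.272, 0.0408]
tcp_rot: [1.817, 2.562, 0.002]
force: [0.4, -0.1, -0.8]
finger_gap: 0.299
finger_force: 34.9
```

Emit:
{"op": "play_rows", "data": {"plan": [[255,[0,0,0.001],0],[255,[0,0,0.001],0],[110,[0,0,0.001],0],[110,[0,0,0.001],0],[110,[0,0,0.001],0],[110,[0,0,0.001],0],[110,[0,0,-0.01],0],[110,[0,0,-0.04],0],[110,[0,0,-0.09],0],[110,[0,0,-0.12],0],[110,[0,0,-0.12],0],[110,[0,0,-0.12],0]]}}

```text
t: 14.6
ee_pos: [0.5643, 0.2718, 0.1604]
tcp_rot: [1.817, 2.562, 0.001]
force: [-0.9, -0.7, -0.3]
finger_gap: 0.565
finger_force: 0.0
```

Emit:
{"op": "play_rows", "data": {"plan": [[60,[-0.01,-0.04,0],0.15],[60,[-0.02,-0.08,0],0.3],[60,[-0.028,-0.12,0],0.45],[60,[-0.0281,-0.1645,0],0.6],[60,[-0.0281,-0.1645,0],0.75],[60,[-0.0281,-0.1645,0.01],0.9],[60,[-0.0281,-0.1645,0.02],1.05],[60,[-0.0281,-0.1645,0.03],1.2],[60,[-0.0281,-0.1645,0.03],1.35],[60,[-0.0281,-0.1645,0.04],1.5],[60,[-0.0281,-0.1645,0.05],1.65],[60,[-0.0281,-0.1645,0.05],1.8],[60,[-0.0281,-0.1645,0.06],1.907],[60,[-0.0281,-0.1645,0.085],1.907],[60,[-0.0281,-0.1645,0.11],1.907],[60,[-0.0281,-0.1645,0.125],1.907],[60,[-0.0281,-0.1645,0.135],1.907],[60,[-0.0281,-0.1645,0.135],1.907],[60,[-0.0281,-0.1645,0.135],1.907]]}}

```text
t: 16.5
ee_pos: [0.4184, 0.1909, 0.0249]
tcp_rot: [3.142, 0.001, -0.0]
force: [-0.1, -0.0, 0.9]
finger_gap: 0.762
finger_force: 0.0
```

Emit:
{"op": "play_rows", "data": {"plan": [[255,[0,0,0],0],[255,[0,0,0],0],[255,[0,0,0],0],[255,[0,0,0],0],[255,[0,0,0],0],[255,[0,0,0],0],[255,[0,0,0],0],[255,[0,0,-0.04],0],[255,[0,0,-0.09],0],[255,[0,0,-0.14],0],[255,[0,0,-0.14],0],[255,[0,0,-0.14],0]]}}

```text
t: 17.7
ee_pos: [0.4185, 0.191, 0.1654]
tcp_rot: [-3.141, -0.001, -0.003]
force: [-0.3, -0.0, -1.5]
finger_gap: 0.244
finger_force: 34.7
```

Emit:
{"op": "play_rows", "data": {"plan": [[255,[0.04,0,0],-0.15],[255,[0.08,0,0],-0.3],[255,[0.12,-0.037,0],-0.45],[255,[0.161,-0.037,0],-0.6],[255,[0.161,-0.037,0],-0.75],[255,[0.161,-0.037,0],-0.9],[255,[0.161,-0.037,0],-1.05],[255,[0.161,-0.037,0],-1.2],[255,[0.161,-0.037,0],-1.35],[255,[0.161,-0.037,0],-1.5],[255,[0.161,-0.037,0],-1.65],[255,[0.161,-0.037,0],-1.8],[255,[0.161,-0.037,0.02],-1.907],[255,[0.161,-0.037,0.05],-1.907],[255,[0.161,-0.037,0.08],-1.907],[255,[0.161,-0.037,0.1],-1.907],[255,[0.161,-0.037,0.12],-1.907],[255,[0.161,-0.037,0.1245],-1.907],[255,[0.161,-0.037,0.1245],-1.907],[255,[0.161,-0.037,0.1245],-1.907]]}}

```text
t: 19.7
ee_pos: [0.5786, 0.2278, 0.0388]
tcp_rot: [-1.816, -2.561, 0.003]
force: [0.2, 0.0, -0.2]
finger_gap: 0.24
finger_force: 37.6
```

Emit:
{"op": "play_rows", "data": {"plan": [[255,[0,0,0],0],[255,[0,0,0],0],[255,[0,0,0.001],0],[255,[0,0,0.001],0],[110,[0,0,0.001],0],[110,[0,0,0.001],0],[110,[0,0,0.001],0],[110,[0,0,0.001],0],[110,[0,0,-0.01],0],[110,[0,0,-0.04],0],[110,[0,0,-0.09],0],[110,[0,0,-0.12],0],[110,[0,0,-0.12],0],[110,[0,0,-0.12],0]]}}

```text
t: 21.1
ee_pos: [0.5794, 0.228, 0.1609]
tcp_rot: [1.817, 2.562, 0.001]
force: [-1.1, -0.1, -1.0]
finger_gap: 0.57
finger_force: 0.0
```

```bash
python3 - <<'E'
from h import *
o=ctrl.get_obs();print(o["t"],o["ee_pos"],o["finger_gap"])
c=ctrl.get_calibration("wrist"); im=ctrl.read_camera("wrist"); cv2.imwrite("pics/w6.png",im); np.save("w6.npy",c["T"])
for x,y in [(.549,.3155),(.5643,.2718),(.5795,.228),(.5947,.1842)]: print([((np.array(proj(c,(x,y,z)))-[180,70])/.4).round() for z in (.014,.029)])
s=ctrl.read_camera("side"); cv2.imwrite("pics/s6.png",s)
b=cv2.resize(s[240:330,190:280],(400,500),interpolation=3);a=cv2.resize(im[70:270,180:340],(400,500),interpolation=3)
cv2.imwrite("pics/v6.png",np.hstack([a,b]))
E
```

```text
21.1 [0.57939304 0.22802385 0.16094953] 0.5704052530359102
[array([255.,  42.]), array([255.,  37.])]
[array([255., 192.]), array([255., 196.])]
[array([254., 330.]), array([254., 341.])]
[array([254., 455.]), array([254., 472.])]
```

View pics/v6.png

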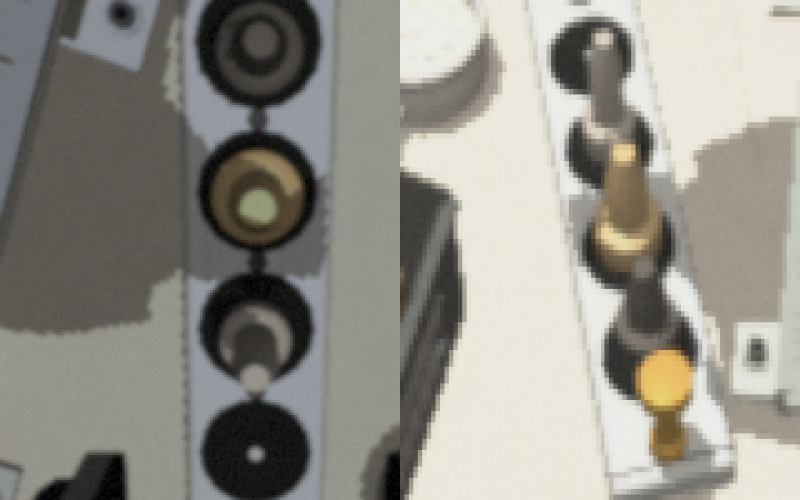

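All three stand centred and upright: the foot tops are at the predicted pixels. The last one is the 60 mm punch.

Emit:
{"op": "play_rows", "data": {"plan": [[60,[0.04,-0.02,0],0.15],[60,[0.08,-0.04,0],0.3],[60,[0.12,-0.06,0],0.45],[60,[0.16,-0.08,0],0.6],[60,[0.1894,-0.1033,0],0.75],[60,[0.1894,-0.1033,0],0.9],[60,[0.1894,-0.1033,0],1.05],[60,[0.1894,-0.1033,0.01],1.2],[60,[0.1894,-0.1033,0.02],1.35],[60,[0.1894,-0.1033,0.03],1.5],[60,[0.1894,-0.1033,0.04],1.65],[60,[0.1894,-0.1033,0.04],1.8],[60,[0.1894,-0.1033,0.05],1.907],[60,[0.1894,-0.1033,0.085],1.907],[60,[0.1894,-0.1033,0.11],1.907],[60,[0.1894,-0.1033,0.125],1.907],[60,[0.1894,-0.1033,0.1355],1.907],[60,[0.1894,-0.1033,0.1355],1.907],[60,[0.1894,-0.1033,0.1355],1.907]]}}

```text
t: 23.1
ee_pos: [0.4194, 0.3727, 0.025]
tcp_rot: [-3.142, -0.001, -0.0]
force: [-0.1, 0.6, 0.3]
finger_gap: 0.764
finger_force: 0.0
```

Emit:
{"op": "play_rows", "data": {"plan": [[255,[0,0,0],0],[255,[0,0,0],0],[255,[0,0,0],0],[255,[0,0,0],0],[255,[0,0,0],0],[255,[0,0,0],0],[255,[0,0,0],0],[255,[0,0,-0.04],0],[255,[0,0,-0.09],0],[255,[0,0,-0.14],0],[255,[0,0,-0.14],0],[255,[0,0,-0.14],0]]}}

```text
t: 24.3
ee_pos: [0.4193, 0.3727, 0.1651]
tcp_rot: [-3.141, -0.001, -0.002]
force: [0.4, 0.1, -0.8]
finger_gap: 0.194
finger_force: 34.5
```

Emit:
{"op": "play_rows", "data": {"plan": [[255,[0.03,0.03,0],-0.15],[255,[0.06,0.06,0],-0.3],[255,[0.09,0.09,0],-0.45],[255,[0.12,0.12,0],-0.6],[255,[0.15,0.15,0],-0.75],[255,[0.1753,0.1885,0],-0.9],[255,[0.1753,0.1885,0],-1.05],[255,[0.1753,0.1885,0],-1.2],[255,[0.1753,0.1885,0],-1.35],[255,[0.1753,0.1885,0],-1.5],[255,[0.1753,0.1885,0],-1.65],[255,[0.1753,0.1885,0],-1.8],[255,[0.1753,0.1885,0.02],-1.907],[255,[0.1753,0.1885,0.05],-1.907],[255,[0.1753,0.1885,0.08],-1.907],[255,[0.1753,0.1885,0.1],-1.907],[255,[0.1753,0.1885,0.12],-1.907],[255,[0.1753,0.1885,0.1245],-1.907],[255,[0.1753,0.1885,0.1245],-1.907],[255,[0.1753,0.1885,0.1245],-1.907]]}}

```text
t: 26.3
ee_pos: [0.5936, 0.1841, 0.0386]
tcp_rot: [-1.816, -2.56, 0.004]
force: [-0.3, 0.3, 0.0]
finger_gap: 0.193
finger_force: 36.5
```

Emit:
{"op": "play_rows", "data": {"plan": [[255,[0,0,0],0],[255,[0,0,0],0],[255,[0,0,0.001],0],[255,[0,0,0.001],0],[110,[0,0,0.001],0],[110,[0,0,0.001],0],[110,[0,0,0.001],0],[110,[0,0,0.001],0],[110,[0,0,-0.01],0],[110,[0,0,-0.04],0],[110,[0,0,-0.09],0],[110,[0,0,-0.14],0],[110,[0,0,-0.14],0],[110,[0,0,-0.14],0]]}}

```text
t: 27.7
ee_pos: [0.595, 0.1843, 0.1819]
tcp_rot: [1.816, 2.561, 0.003]
force: [-0.9, 0.7, -1.1]
finger_gap: 0.574
finger_force: 0.0
```

```bash
python3 - <<'E'
from h import *
o=ctrl.get_obs();print(o["t"],o["ee_pos"],o["finger_gap"])
c=ctrl.get_calibration("wrist"); im=ctrl.read_camera("wrist"); cv2.imwrite("pics/w7.png",im)
for x,y in [(.549,.3155),(.5643,.2718),(.5795,.228),(.5947,.1842)]: print([((np.array(proj(c,(x,y,z)))-[180,20])/.4).round() for z in (.014,.029)])
s=ctrl.read_camera("side"); cv2.imwrite("pics/s7.png",s)
b=cv2.resize(s[220:330,190:280],(400,500),interpolation=3);a=cv2.resize(im[20:220,180:340],(400,500),interpolation=3)
cv2.imwrite("pics/v7.png",np.hstack([a,b]))
E
```

```text
27.7 [0.59496198 0.18432404 0.18188844] 0.5741622020262405
[array([253.,  19.]), array([253.,   5.])]
[array([253., 172.]), array([253., 168.])]
[array([253., 312.]), array([253., 315.])]
[array([252., 440.]), array([252., 450.])]
```

View pics/v7.png

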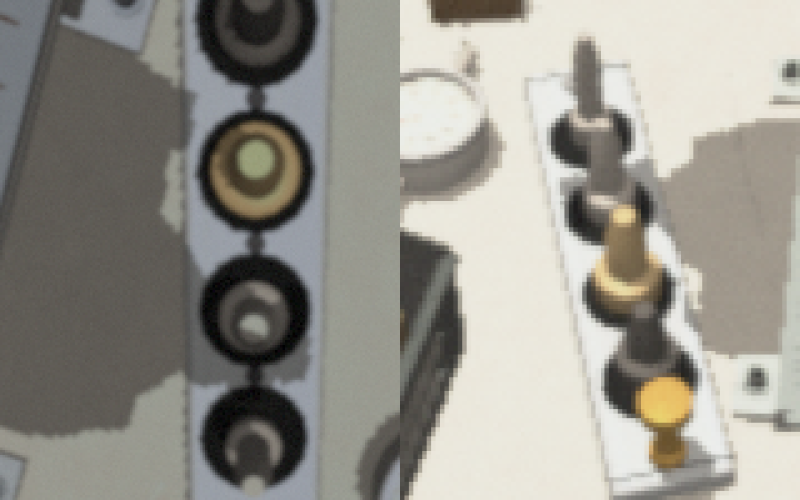

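All four stand upright and centred on their seats in the right order. The foot tops match the predicted pixels and the gripper is clear, so I'm handing in.

```bash
python3 -c "
from plant import ctrl
print(ctrl.sign_off())"
```

```text
the job is handed in; nothing more can be done
None
```

All four punches stand upright and released on the rack, shortest by the post to tallest at the far end, and the job was handed in at about 28 s of the 104 s limit; the sign-off gave no verdict.

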